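# Lay the camera tube in the V-cradle of the microscope bench

### The arm

A 6-joint arm with a two-finger parallel gripper is mounted at the origin on the work surface. World frame = base frame: x ahead of the robot, y to its left, z up, the work surface at z = 0. Lengths are in m, angles in rad, forces in N, time in s.
With the tool pointing down it reaches from about 0.275 to 0.75 m from the base axis. Payload 10.2 kg.
Tool frame: the origin (TCP) lies at the very end of the fingers, on their centre line; the grasp point (between the pads) lies 19 mm behind it (robot.grip_point_offset is the distance from the TCP to the grasp point, in m); z points along the fingers, y is the line along which they close (so a half turn about z gives the same grasp; the last joint's range is limited). The gripper opens to 88 mm and grips with 3 to 60 N. Pads are 18 mm wide; open, the fingers measure 123 mm over their backs; the gripper's body (75 mm by 187 mm) begins 45 mm behind the grasp point.
Start: joints at [-0.223, 0.313, 1.498, -0, 1.331, -0.223], TCP at [0.525, -0, 0.239] pointing down, gripper open.
Joint ranges: [-2.94, 2.94], [-0.97, 2.17], [0.19, 2.56], [-1.23, 4.37], [0.02, 3.11], [-2.88, 2.88]. Speed limits (rad/s): [2.39, 2.39, 3.01, 3.14, 3.14, 3.14].

### API

Orientations are given as a unit quaternion [x, y, z, w].
In Python, from plant import read_state, eyes, job_done, robot gives the robot as it stands.
- The arm moves only by the tool arm_command, never from a script. Its arguments are lists of equal length, an entry for each row: "turn": the turn, a rotation vector about the tool's x, y, z in rad, a list of three; "linear": the shift along the tool's x, y, z in mm, a list of three; "jaw": the gripper's target within -1 to 1 (shut at 1, half-way at 0, fully open at -1). A call has 1 to 10 rows; each row shifts and turns the commanded pose from where the row before left it, along the tool's axes as they then stand; what a row does not reach is not made up. A row lasts 1/12 s, in which the tool goes at most 41.7 mm and 7.16 degrees, less where a joint would pass 70% of its speed; a pose out of reach is approached as far as the arm can. A call is refused whole if a number of a shift passes 41.7 or a number of a turn 0.125, either way. A call with a gripper value outside its range is refused whole. The fingers move at their own pace and stop on an object; "force" is the grip in N (left out, the last holds). Time passes only in rows, so rows that do not move let the fingers close. It gives the time, the measured TCP pose, the force, the opening and the grip force at its end, in the units of the state.
- read_state(): the state, without advancing time (a new reading comes with each control period).
- eyes.snapshot(name): name is "scene" or "side" or "wrist"; returns the picture (384x512x3 uint8, red, green, blue); there is no depth.
- eyes.camera_params(name): a dict with "fx", "fy", "cx", "cy" (pixels), "xyz" and "orientation" of the camera in the world. Camera axes: x right, y down, z forward; pixel columns grow to the right and rows downward; lengths in m; the calibration is good to about 2 mm. A picture is of the moment at which its call begins: read the wrist's pose just before it. camera_params takes no time and is no camera call; for the wrist camera it gives the pose at the moment of the call.
- job_done(): hands the job in; it is judged then, once.
The state is a dict: "t": time; "q": joint angles; "dq": joint speeds; "effort": joint torques, N m; "ee_pos": TCP position; "eef_rot": TCP orientation; "wrist_force": force on the tool from outside, world axes, zero at the start; "moment": the same for the moment, N m; "width": finger opening in m; "gripper_force": force on a finger pad.
Only numpy, scipy, OpenCV 4.12 (cv2) and the standard library are available. Lean on these libraries where they do the work, as an engineer would, in place of code of your own. Each camera call takes 0.05 s, during which the arm holds its last target. There are 200 camera calls.

### The job

Take the black microscope camera tube with the orange ring from the wooden rack and lower it gently into the steel V-cradle, so that it lies along the groove, settled on both V-blocks and sticking out about equally at both ends (either way round), ready to be clamped. Keep hold of it until it is down in the V, then let go, and leave the other two tubes lying in the rack.

Things in the scene. Friction and masses are not known exactly. Their poses are not given: they have to be found in the camera images.
- orange_tube_center (a point): centre of a solid-ended black tube, 36 mm diameter, 130 mm long, 0.25 kg, with a broad orange ring near one end. x runs along the tube to the orange end; y and z roll with it. It starts level on two rods (26 mm over both, tops 22 mm above the table) on a flat wooden board 10 mm thick, its centre 38 mm above the table
- blue_tube_center (a point): centre of a tube of the same kind but with a blue ring, also 36 mm in diameter and 130 mm long, lying on the same rack, where the three tubes lie parallel, 95 mm apart, in any order; axes as for the orange-ringed tube. Not to be disturbed
- cream_tube_center (a point): centre of a cream-white tube with a dark grey ring, also 36 mm in diameter and 130 mm long, lying on the same rack, where the three tubes lie parallel, 95 mm apart, in any order; axes as for the orange-ringed tube. Not to be disturbed
- cradle_seat (a point): centre of a seated tube in the fixed V-cradle, 45 mm above the table: x along the groove, y across, z up. Two steel V-blocks, each 22 mm long, 72 wide, top 46 mm above the table, 90 degree V 52 wide and 26 deep, stand 64 mm apart along x on a dark base plate (150 x 110 mm, top at 12 mm). Fingers fit in that gap beside the tube, which sticks out 11 mm past each block
Things that resemble listed ones, but are neither listed nor needed, are in the scene too. What is shaped like the part that bears orange_tube_center but green is not meant.

How it is judged:
By the outcome, as a careful person would: the job done as asked, in the order asked, and still so for the second after the job is handed in, with the robot touching nothing.
It also fails if it takes over 42 s, if anything falls off the work surface, if the arm or the gripper's body presses on something with over 40 N, if the wrist force passes 120 N, or if a joint passes its speed limit or range.

## Working session

There is one attempt and no reset: what is moved stays moved. The work goes in short steps, Python scripts to look and compute and a tool call to move; the robot and the scene stay as the last step left them, time stands still between calls to the robot, and variables do not carry over. Pictures are saved under pics/ and viewed, at most 12 in all, crops included, and the job is handed in when it is done.

Besides the shell and the picture viewer there is one more tool, called by a JSON object that holds its "api" and its "payload", one argument or row to a line. arm_command: Moves the arm, as the interface text tells. Its arguments: {"type":"object","properties":{"turn":{"type":"array"},"linear":{"type":"array"},"jaw":{"type":"array"},"force":{"type":"number"}},"required":["turn","linear","jaw"]}

```bash
ls; mkdir -p pics; cat > h.py <<'E'
import numpy as np,cv2
from scipy.spatial.transform import Rotation as R
from plant import read_state, eyes, job_done, robot
def snap(n):
    p=eyes.camera_params(n); return eyes.snapshot(n),p
def ray(p,u,v):
    d=np.array([(u-p['cx'])/p['fx'],(v-p['cy'])/p['fy'],1.]); 
    return np.array(p['xyz']),R.from_quat(p['orientation']).apply(d)
def plane(p,u,v,z):
    o,d=ray(p,u,v); return o+d*(z-o[2])/d[2]
def tri(rays):
    A=np.zeros((3,3));b=np.zeros(3)
    for o,d in rays:
        d=d/np.linalg.norm(d);M=np.eye(3)-np.outer(d,d);A+=M;b+=M@o
    return np.linalg.solve(A,b)
def proj(p,X):
    c=R.from_quat(p['orientation']).inv().apply(np.array(X)-np.array(p['xyz'])); return p['fx']*c[0]/c[2]+p['cx'],p['fy']*c[1]/c[2]+p['cy']
E
python3 - <<'E'
from h import *
ims=[]
for n in ("scene","side","wrist"):
    im,p=snap(n); cv2.imwrite(f'pics/{n}0.png',im[:,:,::-1]); print(n,np.round(p['xyz'],3),np.round(R.from_quat(p['orientation']).as_matrix()[:,2],2),p['fx'])
    ims.append(im[:,:,::-1])
print(read_state())
E
```

```text
pics
scene [ 1.16  -0.311  0.758] [-0.67  0.38 -0.64] 453.2813547345996
side [-0.124 -0.559  0.776] [ 0.5   0.6  -0.63] 372.5578762607479
wrist [0.524 0.083 0.384] [-0.   -0.32 -0.95] 275.4281397368913
{'t': 0.15, 'q': array([-2.23385588e-01,  3.13329835e-01,  1.49825758e+00,  3.06993865e-05,
        1.33099843e+00, -2.23424686e-01]), 'dq': array([-0.00206536, -0.0003665 , -0.00122235,  0.00174305,  0.00096566,
       -0.00028152]), 'effort': array([ 1.56247002e-03, -4.02303922e+01, -2.52316958e+01,  6.93405792e-02,
        3.44249513e-02, -9.17278635e-05]), 'ee_pos': array([5.24816711e-01, 4.46195654e-05, 2.38290135e-01]), 'eef_rot': array([ 7.07095454e-01,  7.07117934e-01, -2.52005735e-04, -4.28158828e-04]), 'wrist_force': array([-0.35964404,  0.58674536, -0.29647418]), 'moment': array([-0.01596251, -0.00284965,  0.00855241]), 'gripper_force': 0.0, 'width': 0.08807268427971517}
```

View pics/scene0.png

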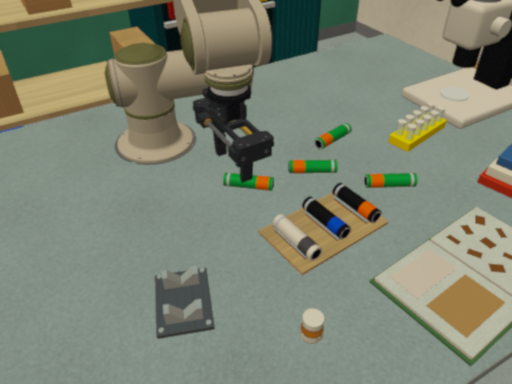

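View pics/side0.png

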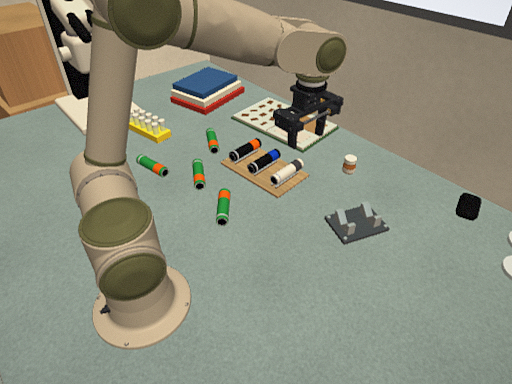

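View pics/wrist0.png

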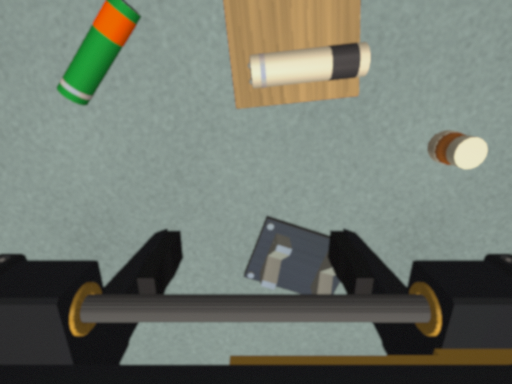

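Candidates for the orange-ringed black tube:
- The black tube with the orange ring at scene (357,203) and side (246,150). This is the one I choose.
- Green tubes with orange rings, at scene (249,182), (313,166), (391,180) and (334,135). All are wrong.
- The pill bottle at (312,325), which is not a tube.
- The black tube with the blue ring at (326,217) and the cream tube at (297,236). Both stay where they are.

The cradle is at scene (183,300) and side (357,222).

```bash
python3 - <<'E'
from h import *
a=cv2.imread('pics/scene0.png');b=cv2.imread('pics/side0.png')
c1=cv2.resize(a[175:265,255:400],None,fx=4,fy=4,interpolation=2)[:,:400*2]
c2=cv2.resize(a[260:340,145:225],None,fx=4,fy=4,interpolation=2)
c3=cv2.resize(b[130:200,215:320],None,fx=4,fy=4,interpolation=2)
c4=cv2.resize(b[195:250,315:400],None,fx=4,fy=4,interpolation=2)
o=np.zeros((600,800,3),np.uint8)
def put(c,x,y):
    h,w=c.shape[:2];h=min(h,600-y);w=min(w,800-x);o[y:y+h,x:x+w]=c[:h,:w]
put(c1[:, :480+100],0,0);put(c4,460,375);put(c3,0,365);cv2.imwrite('pics/crop1.png',o)
# coarse
P,S=eyes.camera_params('scene'),eyes.camera_params('side')
for n,u,s in (('orange',(357,203),(246,150)),('cream',(297,236),(287,172)),('cradle',(183,300),(357,222))):
    print(n,tri([ray(P,*u),ray(S,*s)]).round(3),plane(P,*u,.038).round(3),plane(S,*s,.038).round(3))
print(R.from_quat(eyes.camera_params('wrist')['orientation']).as_matrix().round(2))
E
```

```text
orange [0.564 0.308 0.035] [0.566 0.307 0.038] [0.561 0.303 0.038]
cream [0.585 0.12  0.036] [0.585 0.12  0.038] [0.582 0.117 0.038]
cradle [ 0.597 -0.162  0.011] [ 0.618 -0.167  0.038] [ 0.571 -0.176  0.038]
[[ 1.    0.   -0.  ]
 [ 0.   -0.95 -0.32]
 [-0.    0.32 -0.95]]
```

View pics/crop1.png

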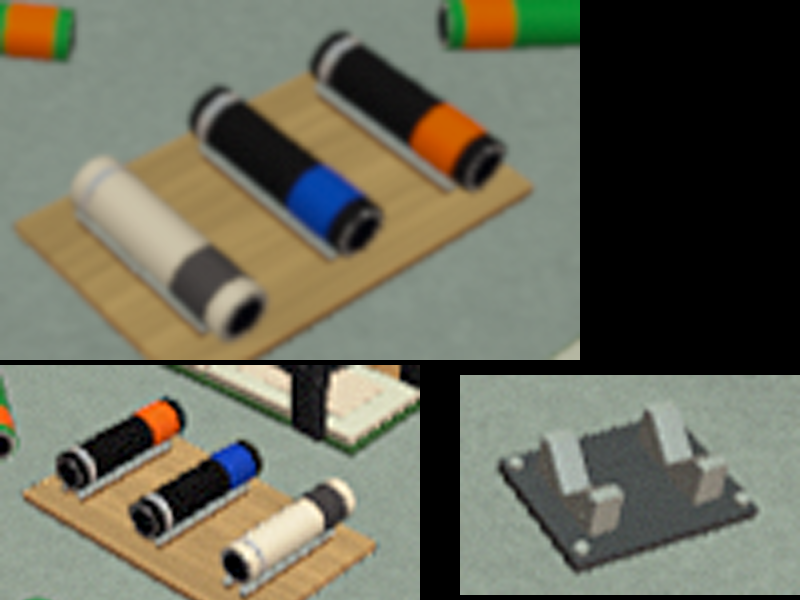

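The close crop confirms it: the tube at scene (357,203) is black with an orange ring at the +x end. The two V-blocks stand on the dark base plate. Next I look at the cradle from the wrist camera.

{"api": "arm_command", "payload": {
  "turn": [
    [0,0,0],
    [0,0,0],
    [0,0,0],
    [0,0,0],
    [0,0,0],
    [0,0,0],
    [0,0,0],
    [0,0,0]
  ],
  "linear": [
    [-36,9,0],
    [-36,9,0],
    [-36,9,0],
    [-36,9,0],
    [-36,9,0],
    [-36,9,0],
    [-34,6,0],
    [0,0,0]
  ],
  "jaw": [-1,-1,-1,-1,-1,-1,-1,-1]
}}

```text
t: 0.82
ee_pos: [0.5847, -0.2555, 0.2372]
eef_rot: [0.709, 0.705, -0.001, -0.0]
wrist_force: [0.4, -0.3, 0.1]
width: 0.0883
gripper_force: 0.0
```

```bash
cat > keep.py <<'E'
import sys,pickle
from h import *
n,c=sys.argv[1],(sys.argv[2] if len(sys.argv)>2 else 'wrist')
im,p=snap(c); cv2.imwrite(f'pics/{n}.png',im[:,:,::-1]); pickle.dump(p,open(f'pics/{n}.pkl','wb'))
s=read_state(); print(round(s['t'],2),s['ee_pos'].round(4),s['q'].round(2),p['xyz'])
E
python3 keep.py c1
```

```text
0.87 [ 0.5847 -0.2526  0.2374] [-0.59  0.57  1.12 -0.    1.45 -0.59] [ 0.58422952 -0.17198136  0.38315114]
```

View pics/c1.png

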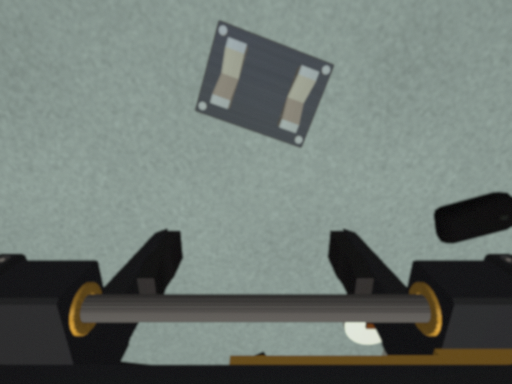

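The cradle sits whole in view: plate centre is near (265,84) and the V-blocks are near (229,74) and (299,98), so the groove is turned about -18° from world x. I'll take a second view from another place.

{"api": "arm_command", "payload": {
  "turn": [
    [0,0,0],
    [0,0,0],
    [0,0,0],
    [0,0,0]
  ],
  "linear": [
    [35,20,0],
    [35,20,0],
    [0,0,0],
    [0,0,0]
  ],
  "jaw": [-1,-1,-1,-1]
}}

```text
t: 1.2
ee_pos: [0.6255, -0.1772, 0.2386]
eef_rot: [0.706, 0.708, -0.0, -0.0]
wrist_force: [-0.0, -1.0, 0.0]
width: 0.0882
gripper_force: 0.0
```

```bash
python3 keep.py c2; cat > cr.py <<'E'
from h import *
import pickle
V={}
for n in ('c1','c2'):
    im=cv2.imread(f'pics/{n}.png');p=pickle.load(open(f'pics/{n}.pkl','rb'))
    im=im[:225].astype(int)
    g=im.mean(2)
    m=(g<95).astype(np.uint8)
    m=cv2.morphologyEx(m,cv2.MORPH_CLOSE,np.ones((15,15)))
    cs=[c for c in cv2.findContours(m,0,1)[0] if 4000<cv2.contourArea(c)<20000]
    for c in cs:
        r=cv2.minAreaRect(c);print(n,'plate',r)
    c=max(cs,key=lambda c:cv2.contourArea(c)*(np.std(c[:,0,0])>0))
    box=np.array(cv2.boxPoints(r))
    W=[plane(p,*q,.012)[:2] for q in box]
    k=np.linalg.norm(W[1]-W[0])>np.linalg.norm(W[2]-W[1]); d=(W[1]-W[0]) if k else W[2]-W[1]
    print(' centre@12mm',np.mean(W,0).round(4),'ang',np.degrees(np.arctan2(d[1],d[0])).round(1),[round(np.linalg.norm(W[i]-W[i-1]),4) for i in range(4)])
    inside=np.zeros(g.shape,np.uint8);cv2.fillConvexPoly(inside,box.astype(int),1);inside=cv2.erode(inside,np.ones((5,5)))
    red=im[:,:,2]-im[:,:,0]   # brownish/lighter
    b=((g>95)&(inside>0)).astype(np.uint8);b=cv2.morphologyEx(b,cv2.MORPH_CLOSE,np.ones((3,3)))
    bl=sorted([c for c in cv2.findContours(b,0,1)[0] if cv2.contourArea(c)>300],key=lambda c:c[:,0,0].mean())
    V[n]=(p,bl)
    for c in bl:
        q=cv2.minAreaRect(c);print(' block',q, plane(p,*q[0],.033).round(4))
        bx=np.array(cv2.boxPoints(q));
        # long-axis brightness profile for the V edges
        l=sorted([(np.linalg.norm(bx[i]-bx[i-1]),i) for i in range(4)])[-1][1]
        e=bx[l]-bx[l-1]; e=e/np.linalg.norm(e)*(1 if e[1]>0 else -1)
        x0=np.array(q[0]);t=np.arange(-38,39)
        pr=[g[int(round((x0+e*s)[1])),int(round((x0+e*s)[0]))] for s in t]
        print('  e',e.round(3),np.round(pr).astype(int))
E
python3 cr.py
```

```text
1.25 [ 0.625  -0.1787  0.2386] [-0.46  0.6   1.07 -0.    1.47 -0.46] [ 0.62417152 -0.09380724  0.38465749]
c1 plate ((260.6058349609375, 84.58393859863281), (122.17314147949219, 92.44149780273438), 19.98310661315918)
 centre@12mm [ 0.5918 -0.1602] ang -18.1 [np.float64(0.1606), np.float64(0.1078), np.float64(0.1463), np.float64(0.1123)]
 block ((228.76776123046875, 66.77273559570312), (31.10694694519043, 83.2464370727539), 7.0283966064453125) [ 0.5536 -0.1384  0.033 ]
  e [-0.122  0.992] [ 77  76  77  77  78  76  76  78  96 127 151 164 168 168 168 168 169 168
 166 164 161 158 156 157 158 157 158 157 157 157 157 157 157 157 158 157
 157 157 157 156 158 157 158 156 155 152 144 136 130 129 131 130 130 130
 130 129 130 130 129 129 129 129 128 129 129 129 129 130 135 143 153 161
 162 163 163 163 163]
 block ((300.92547607421875, 100.35391235351562), (29.970993041992188, 84.82648468017578), 19.707979202270508) [ 0.6395 -0.1761  0.033 ]
  e [-0.337  0.941] [ 77  77  77  79 105 133 153 164 165 165 165 164 164 162 160 156 156 155
 154 156 155 154 155 155 155 154 154 154 155 154 155 155 156 15
[... 648 characters left out ...]
 162 161 163 162 162 161 162 161 158 160 160 152 153 151 130 126
 126 117 125 127 122 126 129 125 129 129 124 128 131 127 131 133 129 131
 133 130 132 134 142 154 165 167 167 168 162 163 157 124  96  81  83 100
 130 144 149 152 151]
 block ((265.31494140625, 167.64077758789062), (27.50600814819336, 61.907562255859375), 17.744670867919922) [ 0.6382 -0.1812  0.033 ]
  e [-0.305  0.952] [ 77  78  77  75  77  80  82  90 116 143 160 166 168 168 167 168 166 162
 159 158 158 159 158 158 159 159 157 158 158 158 158 159 156 148 139 132
 130 131 131 131 131 131 132 131 131 132 132 132 132 132 132 132 131 133
 133 133 137 148 162 166 167 167 167 166 155 131 101  81  86 105 129 148
 151 152 152 151 150]
```

```bash
cat > cr2.py <<'E'
from h import *
import pickle
from scipy.optimize import least_squares
P={n:pickle.load(open(f'pics/{n}.pkl','rb')) for n in('c1','c2')}
L={'c1':[((228.8,66.8),(-.122,.992),45.5,9.0,None),((300.9,100.4),(-.337,.941),39.7,5.,71.)],
   'c2':[((192.,140.9),(-.339,.941),33.5,8.7,67.),((265.3,167.6),(-.305,.952),33.8,8.7,65.2)]}
px=lambda x,e,i:(x[0]+e[0]*(i-38),x[1]+e[1]*(i-38))
# groove line from apex: two planes
pl=[]
for n in L:
    o,d1=ray(P[n],*px(*L[n][0][:3]));o,d2=ray(P[n],*px(*L[n][1][:3]))
    k=np.cross(d1,d2);k/=np.linalg.norm(k);pl.append((k,k@o))
d=np.cross(pl[0][0],pl[1][0]);d/=np.linalg.norm(d);d*=np.sign(d[0])
A=np.array([pl[0][0],pl[1][0],[1,0,0]]);pt=np.linalg.solve(A,[pl[0][1],pl[1][1],.592])
print('groove line at x=.592',pt.round(4),'dir',d.round(3),'ang',np.degrees(np.arctan2(d[1],d[0])))
for n in L:
  for x,e,a,i0,i1 in L[n]:
    q=plane(P[n],*px(x,e,a),.020);print(n,'apex@20',q.round(4),'top ends@46',[plane(P[n],*px(x,e,i),.046).round(4)[:2] for i in (i0,i1) if i])
E
python3 cr2.py
```

```text
groove line at x=.592 [ 0.592  -0.1605  0.022 ] dir [ 0.939 -0.342  0.025] ang -20.035133141683747
c1 apex@20 [ 0.5511 -0.1455  0.02  ] top ends@46 [array([ 0.5596, -0.111 ])]
c1 apex@20 [ 0.6409 -0.1782  0.02  ] top ends@46 [array([ 0.6483, -0.1428]), array([ 0.6258, -0.2115])]
c2 apex@20 [ 0.5439 -0.1431  0.02  ] top ends@46 [array([ 0.5614, -0.1121]), array([ 0.5326, -0.1791])]
c2 apex@20 [ 0.6403 -0.1788  0.02  ] top ends@46 [array([ 0.648 , -0.1429]), array([ 0.6274, -0.2126])]
```

{"api": "arm_command", "payload": {
  "turn": [
    [0,0,0],
    [0,0,0],
    [0,0,0],
    [0,0,0],
    [0,0,0],
    [0,0,0],
    [0,0,0],
    [0,0,0],
    [0,0,0],
    [0,0,0]
  ],
  "linear": [
    [40,-8,0],
    [40,-8,0],
    [40,-8,0],
    [40,-8,0],
    [40,-8,0],
    [40,-8,0],
    [40,-8,0],
    [40,0,0],
    [40,0,0],
    [0,0,0]
  ],
  "jaw": [-1,-1,-1,-1,-1,-1,-1,-1,-1,-1]
}}

```text
t: 2.08
ee_pos: [0.5678, 0.185, 0.2389]
eef_rot: [0.705, 0.709, 0.001, -0.001]
wrist_force: [-0.3, -0.2, 0.5]
width: 0.0881
gripper_force: 0.0
```

```bash
python3 keep.py t1
```

```text
2.13 [0.5682 0.1822 0.2387] [0.11 0.47 1.27 0.   1.4  0.11] [0.566337   0.26830057 0.38504527]
```

{"api": "arm_command", "payload": {
  "turn": [
    [0,0,0],
    [0,0,0],
    [0,0,0],
    [0,0,0]
  ],
  "linear": [
    [35,0,0],
    [35,0,0],
    [0,0,0],
    [0,0,0]
  ],
  "jaw": [-1,-1,-1,-1]
}}

```text
t: 2.47
ee_pos: [0.569, 0.2495, 0.2385]
eef_rot: [0.707, 0.707, -0.0, 0.0]
wrist_force: [-0.7, 0.2, 0.3]
width: 0.088
gripper_force: 0.0
```

```bash
python3 keep.py t2
```

```text
2.52 [0.5692 0.2486 0.2386] [ 0.22  0.53  1.18 -0.    1.43  0.22] [0.56797944 0.33304169 0.38448212]
```

View pics/t2.png

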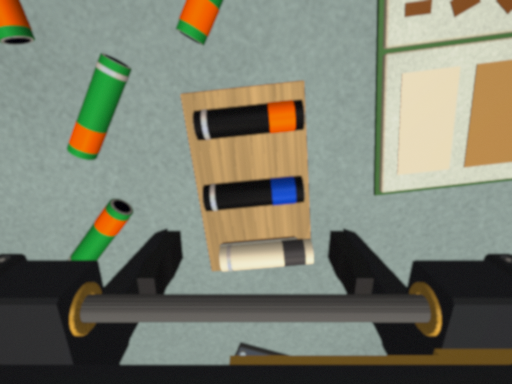

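In t2 the orange tube is at (248,120), with the blue one at (253,192) and the cream one at (266,254). The tubes are tilted a few degrees from image horizontal. Now I'll triangulate the orange tube from t1 and t2.

```bash
cat > tb.py <<'E'
from h import *
import pickle
rc=[];ax=[]
for n in ('t1','t2'):
    im=cv2.imread(f'pics/{n}.png');p=pickle.load(open(f'pics/{n}.pkl','rb'))
    hsv=cv2.cvtColor(im,cv2.COLOR_BGR2HSV)
    org=cv2.inRange(hsv,(5,190,150),(16,255,255)); dark=cv2.inRange(hsv,(0,0,0),(180,255,70))
    m=cv2.morphologyEx(org|dark,cv2.MORPH_CLOSE,np.ones((13,13)))
    best=None
    for c in cv2.findContours(m,0,1)[0]:
        if not 1500<cv2.contourArea(c)<8000: continue
        k=np.zeros(m.shape,np.uint8);cv2.drawContours(k,[c],-1,1,-1)
        o=((org>0)&(k>0)).sum();d=((dark>0)&(k>0)).sum()
        if o>300 and d>1200: best=c;
    r=cv2.minAreaRect(best);b=cv2.boxPoints(r);print(n,r)
    b=b[np.argsort(b[:,0])];l=(b[0]+b[1])/2;g=(b[2]+b[3])/2
    W=[plane(p,*q,.038) for q in (l,g)];dd=W[1]-W[0]
    print(' ends@38',W[0].round(4),W[1].round(4),'len',np.linalg.norm(dd).round(4),'ang',np.degrees(np.arctan2(dd[1],dd[0])).round(2),'mid',((W[0]+W[1])/2).round(4))
    rc.append(ray(p,*r[0]))
print('tri',tri(rc).round(4))
E
python3 tb.py
```

```text
t1 ((250.17330932617188, 62.232669830322266), (34.32878112792969, 117.31488800048828), 84.2894058227539)
 ends@38 [0.4933 0.3004 0.038 ] [0.6276 0.3133 0.038 ] len 0.1349 ang 5.49 mid [0.5605 0.3069 0.038 ]
t2 ((248.54879760742188, 119.93902587890625), (30.258241653442383, 109.32721710205078), 83.6598129272461)
 ends@38 [0.4933 0.2992 0.038 ] [0.6263 0.3136 0.038 ] len 0.1338 ang 6.19 mid [0.5598 0.3064 0.038 ]
tri [0.5606 0.3067 0.0404]
```

The tube centre is at (0.560, 0.3065, ~0.038–0.040) with yaw about 5.9°. The seat is at (0.592, -0.161) with yaw -20°. Next I centre over the tube and turn by -1.674 rad.

{"api": "arm_command", "payload": {
  "turn": [
    [0,0,0],
    [0,0,0],
    [0,0,-0.12],
    [0,0,-0.12],
    [0,0,-0.12],
    [0,0,-0.12],
    [0,0,-0.12],
    [0,0,-0.12],
    [0,0,-0.12],
    [0,0,-0.12]
  ],
  "linear": [
    [29,-4,0],
    [28,-5,0],
    [0,0,0],
    [0,0,0],
    [0,0,0],
    [0,0,0],
    [0,0,0],
    [0,0,0],
    [0,0,0],
    [0,0,0]
  ],
  "jaw": [-1,-1,-1,-1,-1,-1,-1,-1,-1,-1]
}}

```text
t: 3.35
ee_pos: [0.5607, 0.3046, 0.2389]
eef_rot: [0.299, 0.954, -0.0, 0.0]
wrist_force: [0.1, 0.6, 0.3]
width: 0.0882
gripper_force: 0.0
```

{"api": "arm_command", "payload": {
  "turn": [
    [0,0,-0.12],
    [0,0,-0.12],
    [0,0,-0.12],
    [0,0,-0.12],
    [0,0,-0.12],
    [0,0,-0.114],
    [0,0,0],
    [0,0,0],
    [0,0,0],
    [0,0,0]
  ],
  "linear": [
    [0,0,0],
    [0,0,0],
    [0,0,0],
    [0,0,0],
    [0,0,0],
    [0,0,0],
    [0,0,40],
    [0,0,40],
    [0,0,20],
    [0,0,0]
  ],
  "jaw": [-1,-1,-1,-1,-1,-1,-1,-1,-1,-1]
}}

```text
t: 4.18
ee_pos: [0.5586, 0.3041, 0.134]
eef_rot: [-0.05, 0.999, -0.001, -0.004]
wrist_force: [-0.0, -0.5, -1.1]
width: 0.0884
gripper_force: 0.0
```

```bash
python3 keep.py g1; python3 keep.py g1s side; python3 - <<'E'
from h import *
a=cv2.imread('pics/g1.png');b=cv2.imread('pics/g1s.png')[90:230,200:340]
o=np.zeros((384,800,3),np.uint8);o[:,:512]=a;o[:280,515:795]=cv2.resize(b,None,fx=2,fy=2);cv2.imwrite('pics/g1v.png',o)
s=read_state();M=R.from_quat(s['eef_rot']).as_matrix();print('yaw y',np.degrees(np.arctan2(M[1,1],M[0,1])),M[:,2].round(3))
E
```

```text
4.23 [0.5599 0.3048 0.1374] [ 0.32  0.65  1.26 -0.    1.24 -1.36] [0.47563113 0.29603732 0.28072246]
4.28 [0.5608 0.3055 0.1397] [ 0.32  0.65  1.25 -0.    1.24 -1.36] [-0.12431955 -0.55925033  0.77605069]
yaw y 95.80670821811229 [ 0.001 -0.    -1.   ]
```

View pics/g1v.png

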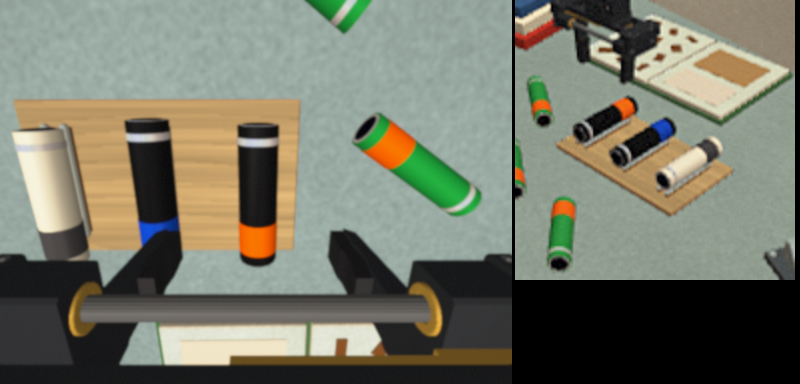

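The tube at (258,195) in the wrist view lies straight between the fingers, with the orange ring towards the gripper side. I'll check the offset numerically.

```bash
python3 - <<'E'
from h import *
import pickle
im=cv2.imread('pics/g1.png');p=pickle.load(open('pics/g1.pkl','rb'))
hsv=cv2.cvtColor(im,cv2.COLOR_BGR2HSV)
m=cv2.inRange(hsv,(5,190,150),(16,255,255))|cv2.inRange(hsv,(0,0,0),(180,255,70))
m[:,:225]=0;m[:,290:]=0;m[:110]=0;m[268:]=0
m=cv2.morphologyEx(m,cv2.MORPH_CLOSE,np.ones((15,15)))
c=max(cv2.findContours(m,0,1)[0],key=cv2.contourArea);print(cv2.boundingRect(c))
P=c[:,0,:]
for v in (145,165,185,205,225,245):
    x=np.where(m[v])[0];w=plane(p,(x.min()+x.max())/2,v,.038);print(v,x.min(),x.max(),w.round(4))
print(plane(p,258,P[:,1].min(),.045).round(4),plane(p,258,P[:,1].max(),.038).round(4),read_state()['ee_pos'])
E
```

```text
(238, 124, 40, 142)
145 239 276 [0.5135 0.3019 0.038 ]
165 239 276 [0.5314 0.3037 0.038 ]
185 240 275 [0.5501 0.3057 0.038 ]
205 240 275 [0.5698 0.3077 0.038 ]
225 239 275 [0.5905 0.3094 0.038 ]
245 240 275 [0.6122 0.3121 0.038 ]
[0.4949 0.3003 0.045 ] [0.635 0.315 0.038] [0.5608238  0.30553546 0.13968647]
```

{"api": "arm_command", "payload": {
  "turn": [
    [0,0,0],
    [0,0,0],
    [0,0,0],
    [0,0,0],
    [0,0,0],
    [0,0,0],
    [0,0,0]
  ],
  "linear": [
    [0,0,25],
    [0,0,25],
    [0,0,25],
    [0,0,20],
    [0,0,14],
    [0,0,9],
    [0,0,0]
  ],
  "jaw": [-1,-1,-1,-1,-1,-1,-1]
}}

```text
t: 4.87
ee_pos: [0.5605, 0.3065, 0.0209]
eef_rot: [-0.051, 0.999, -0.0, 0.0]
wrist_force: [0.2, -0.3, 0.6]
width: 0.0878
gripper_force: 0.0
```

```bash
python3 keep.py g2; python3 -c "
from plant import *
s=read_state();print(s['ee_pos'],s['wrist_force'])"
```

```text
4.92 [0.5609 0.3068 0.022 ] [ 0.32  0.79  1.34 -0.    1.02 -1.36] [0.47631803 0.29786508 0.16695622]
[0.56086276 0.30676866 0.0219666 ] [-0.04372916 -0.30755637 -0.40362699]
```

{"api": "arm_command", "payload": {
  "turn": [
    [0,0,0],
    [0,0,0],
    [0,0,0],
    [0,0,0],
    [0,0,0],
    [0,0,0],
    [0,0,0],
    [0,0,0],
    [0,0,0],
    [0,0,0]
  ],
  "linear": [
    [0,0,2],
    [0,0,0],
    [0,0,0],
    [0,0,0],
    [0,0,0],
    [0,0,0],
    [0,0,0],
    [0,0,0],
    [0,0,0],
    [0,0,0]
  ],
  "jaw": [-1,1,1,1,1,1,1,1,1,1],
  "force": 25
}}

```text
t: 5.75
ee_pos: [0.5601, 0.3065, 0.0188]
eef_rot: [-0.052, 0.999, -0.0, -0.0]
wrist_force: [-0.0, -3.1, 1.4]
width: 0.0346
gripper_force: 24.8
```

{"api": "arm_command", "payload": {
  "turn": [
    [0,0,0],
    [0,0,0],
    [0,0,0],
    [0,0,0],
    [0,0,0],
    [0,0,0],
    [0,0,0],
    [0,0,0],
    [0,0,0],
    [0,0,0]
  ],
  "linear": [
    [0,0,0],
    [0,0,-5],
    [0,0,-10],
    [0,0,-20],
    [0,0,-25],
    [0,0,-25],
    [0,0,-25],
    [0,0,-20],
    [0,0,-10],
    [0,0,0]
  ],
  "jaw": [1,1,1,1,1,1,1,1,1,1]
}}

```text
t: 6.58
ee_pos: [0.5607, 0.3075, 0.1615]
eef_rot: [-0.052, 0.999, 0.001, 0.002]
wrist_force: [0.6, -0.5, -1.4]
width: 0.0345
gripper_force: 25.0
```

```bash
python3 keep.py l1; python3 keep.py l1s side; python3 - <<'E'
from h import *
a=cv2.imread('pics/l1.png');b=cv2.imread('pics/l1s.png')[60:220,180:340]
o=np.zeros((384,800,3),np.uint8);o[:,:512]=a;o[:280,515:795]=cv2.resize(b,(280,280));cv2.imwrite('pics/l1v.png',o)
s=read_state();print(s['wrist_force'],s['width'],s['gripper_force'],s['ee_pos'],s['moment'])
E
```

```text
6.63 [0.5601 0.3072 0.1593] [ 0.32  0.63  1.23  0.    1.28 -1.36] [0.47596012 0.29852949 0.30713445]
6.68 [0.5596 0.307  0.1579] [ 0.32  0.63  1.23  0.    1.28 -1.36] [-0.12431955 -0.55925033  0.77605069]
[-0.17514824 -0.76224396 -3.13496396] 0.035219048448416806 24.976055324077606 [0.55960279 0.30697273 0.15788254] [ 0.07130607 -0.04394669  0.05814499]
```

View pics/l1v.png

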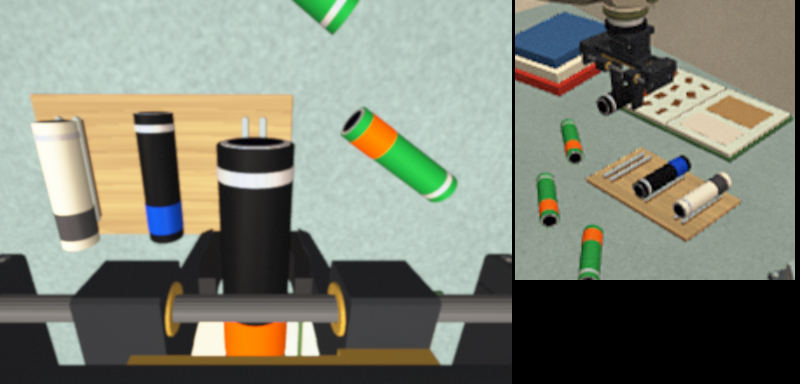

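The tube is held level, with its near end at (255,140), and the other two tubes are undisturbed. Now I check where along the tube the grip is and work out the transfer.

```bash
python3 - <<'E'
from h import *
import pickle
p=pickle.load(open('pics/l1.pkl','rb'));im=cv2.imread('pics/l1.png')
print(im[130:192:2,255].mean(1).astype(int))
e=np.array([.5601,.3072]);d=np.array([np.cos(np.radians(5.9)),np.sin(np.radians(5.9))])
for v in (137,139,141): print(v,[round(float((plane(p,255,v,.1593+.019+dz)[:2]-e)@d),4) for dz in (.018,0.016)])
E
```

```text
[194 187 183 143  46   7   7  22 123 151  54  41  41  40  41  41  41  39
  39  38  41  79 207 239 240 240 240 240 235 159  48]
137 [-0.0689, -0.0686]
139 [-0.0681, -0.0678]
141 [-0.0673, -0.0669]
```

{"api": "arm_command", "payload": {
  "turn": [
    [0,0,0],
    [0,0,0],
    [0,0,0],
    [0,0,0],
    [0,0,0],
    [0,0,0],
    [0,0,0],
    [0,0,0],
    [0,0,0],
    [0,0,0]
  ],
  "linear": [
    [1,-15,0],
    [1,-25,0],
    [1,-34,0],
    [1,-34,0],
    [1,-34,0],
    [1,-34,0],
    [1,-34,0],
    [1,-34,0],
    [1,-34,0],
    [1,-34,0]
  ],
  "jaw": [1,1,1,1,1,1,1,1,1,1]
}}

```text
t: 7.52
ee_pos: [0.5812, -0.0067, 0.1573]
eef_rot: [-0.051, 0.999, 0.0, -0.001]
wrist_force: [0.4, -0.1, -2.5]
width: 0.035
gripper_force: 25.0
```

{"api": "arm_command", "payload": {
  "turn": [
    [0,0,0],
    [0,0,0],
    [0,0,0],
    [0,0,0],
    [0,0,0],
    [0,0,0.113],
    [0,0,0.113],
    [0,0,0.113],
    [0,0,0.113],
    [0,0,0]
  ],
  "linear": [
    [1,-34,0],
    [1,-34,0],
    [1,-34,0],
    [1,-34,0],
    [1,-20,0],
    [0,0,0],
    [0,0,0],
    [0,0,0],
    [0,0,0],
    [0,0,0]
  ],
  "jaw": [1,1,1,1,1,1,1,1,1,1]
}}

```text
t: 8.35
ee_pos: [0.5923, -0.1605, 0.1572]
eef_rot: [0.176, 0.984, 0.0, -0.001]
wrist_force: [-1.5, 0.4, -1.3]
width: 0.0353
gripper_force: 25.0
```

```bash
python3 keep.py p1; python3 keep.py p1s side; python3 keep.py p1c scene; cat > pose.py <<'E'
from h import *
s=read_state();M=R.from_quat(s['eef_rot']).as_matrix();e=s['ee_pos'];D=np.array([.592,-.161,.026])-e
print(round(s['t'],2),e.round(4),'tube yaw',(np.degrees(np.arctan2(M[1,1],M[0,1]))-90).round(2),'tilt',M[:2,2].round(4),'to go (tool,mm)',(M.T@D*1e3).round(1),s['wrist_force'].round(1),s['moment'].round(2),s['width'].round(4),s['gripper_force'].round(1))
E
python3 pose.py
```

```text
8.4 [ 0.5925 -0.1604  0.1574] [-0.45  0.58  1.32 -0.    1.25 -1.68] [ 0.51325974 -0.13183923  0.30347489]
8.45 [ 0.5927 -0.1604  0.1577] [-0.45  0.58  1.32 -0.    1.25 -1.68] [-0.12431955 -0.55925033  0.77605069]
8.5 [ 0.5928 -0.1603  0.158 ] [-0.45  0.58  1.32 -0.    1.25 -1.68] [ 1.16010617 -0.31066034  0.75811956]Traceback (most recent call last):
  File "pose.py", line 3, in <module>
    print(round(s['t'],2),e.round(4),'tube yaw',(np.degrees(np.arctan2(M[1,1],M[0,1]))-90).round(2),'tilt',M[:2,2].round(4),'to go (tool,mm)',(M.T@D*1e3).round(1),s['wrist_force'].round(1),s['moment'].round(2),s['width'].round(4),s['gripper_force'].round(1))
                                                                                                                                                                                                                  ^^^^^^^^^^^^^^^^
AttributeError: 'float' object has no attribute 'round'
```

{"api": "arm_command", "payload": {
  "turn": [
    [0,0,0],
    [0,0,0],
    [0,0,0],
    [0,0,0],
    [0,0,0],
    [0,0,0]
  ],
  "linear": [
    [0,0,15],
    [0,0,25],
    [0,0,25],
    [0,0,20],
    [0,0,6],
    [0,0,0]
  ],
  "jaw": [1,1,1,1,1,1]
}}

```text
t: 9.0
ee_pos: [0.5925, -0.1598, 0.0662]
eef_rot: [0.173, 0.985, 0.0, -0.002]
wrist_force: [1.5, -0.1, -2.3]
width: 0.0347
gripper_force: 25.0
```

```bash
sed -i "s/s\['width'\].round(4),s\['gripper_force'\].round(1)/s['width'],s['gripper_force']/" pose.py; python3 keep.py p2; python3 keep.py p2s side; python3 keep.py p2c scene; python3 pose.py; python3 - <<'E'
from h import *
a=cv2.imread('pics/p2.png');b=cv2.imread('pics/p2s.png')[140:260,300:420];c=cv2.imread('pics/p2c.png')[230:350,120:240]
o=np.zeros((600,800,3),np.uint8);o[:384,:512]=a;o[:280,515:795]=cv2.resize(b,(280,280),interpolation=2);o[300:580,515:795]=cv2.resize(c,(280,280),interpolation=2);cv2.imwrite('pics/p2v.png',o)
E
```

```text
9.05 [ 0.5933 -0.1601  0.0678] [-0.45  0.68  1.4   0.    1.06 -1.68] [ 0.51329469 -0.1316688   0.21248357]
9.1 [ 0.5938 -0.1604  0.0688] [-0.45  0.68  1.4  -0.    1.06 -1.68] [-0.12431955 -0.55925033  0.77605069]
9.15 [ 0.594  -0.1604  0.0692] [-0.45  0.68  1.4  -0.    1.06 -1.68] [ 1.16010617 -0.31066034  0.75811956]
9.15 [ 0.594  -0.1604  0.0692] tube yaw -19.94 tilt [ 0.0021 -0.0011] to go (tool,mm) [ 1.7 -1.2 43.2] [-0.4 -0.1 -2.1] [ 0.06 -0.03 -0.02] 0.03474346501192004 24.971584528684616
```

View pics/p2v.png

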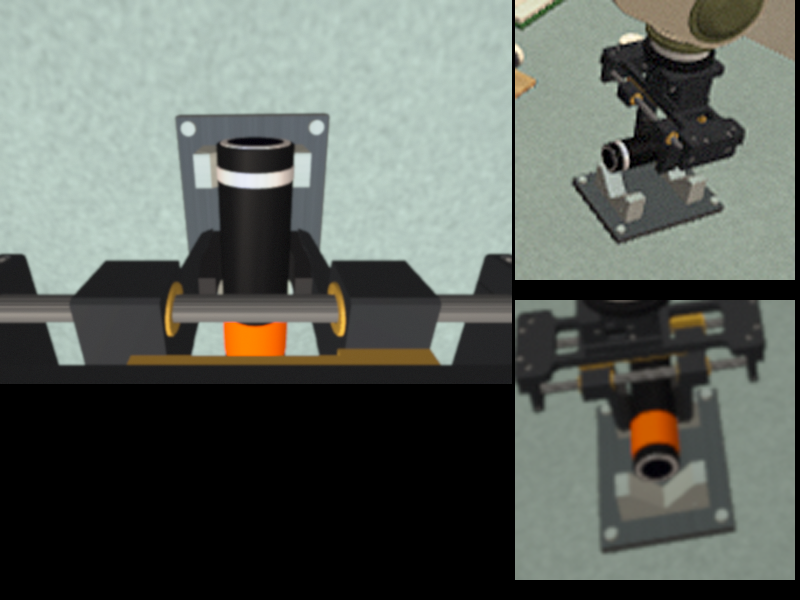

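The tube hangs over the cradle, aligned with the groove. In the wrist view the near block's flats run from about 193 to 311 (mid about 252) against the tube at about 255.5, so the cradle is a touch to tool -y. I'll put numbers on that.

```bash
python3 - <<'E'
from h import *
import pickle
p=pickle.load(open('pics/p2.pkl','rb'));im=cv2.imread('pics/p2.png');g=im.astype(int).mean(2)
s=read_state();M=R.from_quat(s['eef_rot']).as_matrix();e=np.array([.5933,-.1601,.0678])
f=lambda u,v,z:((M.T@(plane(p,u,v,z)-e))*1e3).round(1)
for v in (165,172,180):
    r=g[v,170:340];b=np.where(r>140)[0]+170;b=b[(b<217)|(b>296)]
    x0,x1=b.min(),b.max();t=np.where(g[v,200:310]<60)[0]+200 if v!=180 else [np.nan]
    print(v,x0,x1,'flats tool xy@46',f(x0,v,.046),f(x1+1,v,.046),'tube cols',np.min(t),np.max(t))
for (a,b,c,d) in ((180,120,198,137),(308,119,326,136)):
    k=g[b:d,a:c]>140; ys,xs=np.where(k); print('screw',xs.mean()+a,ys.mean()+b,f(xs.mean()+a,ys.mean()+b,.013))
m=((g<60)).astype(np.uint8);m[:205]=0
for v in (140,150,160,200,215):
    t=np.where(g[v,205:306]<75)[0]+205; print('tube',v,t.min(),t.max(), f((t.min()+t.max()+1)/2,v,.087)[1])
print(g[132:160,255].astype(int))
print('endrow',[f(255,v,.0678+.019+.018)[0] for v in (146,148,150)])
print('seat est in tool',((M.T@(np.array([.592,-.161,.026])-e))*1e3).round(1))
E
```

```text
165 170 339 flats tool xy@46 [ 45.5 -52.8  21.7] [45.6 52.4 21.7] tube cols 219 291Traceback (most recent call last):
  File "<stdin>", line 9, in <module>
    return _wrapreduction(a, np.minimum, 'min', axis, None, out,
                          keepdims=keepdims, initial=initial, where=where)
    return ufunc.reduce(obj, axis, dtype, out, **passkwargs)
           ~~~~~~~~~~~~^^^^^^^^^^^^^^^^^^^^^^^^^^^^^^^^^^^^^
ValueError: zero-size array to reduction operation minimum which has no identity
```

```bash
python3 - <<'E'
from h import *
import pickle
p=pickle.load(open('pics/p2.pkl','rb'));im=cv2.imread('pics/p2.png');g=im.astype(int).mean(2)
s=read_state();M=R.from_quat(s['eef_rot']).as_matrix();e=np.array([.5933,-.1601,.0678])
f=lambda u,v,z:((M.T@(plane(p,u,v,z)-e))*1e3).round(1)
for v in (160,170,180):
    b=np.where(g[v,186:322]>150)[0]+186
    print(v,b.min(),b.max(),'flats@46',f(b.min(),v,.046)[:2],f(b.max()+1,v,.046)[:2])
for (a,b,c,d) in ((180,120,198,137),(308,119,326,136)):
    ys,xs=np.where(g[b:d,a:c]>140); print('screw',xs.mean()+a,ys.mean()+b,f(xs.mean()+a,ys.mean()+b,.013)[:2])
for v in (165,200,215):
    t=np.where(g[v,205:306]<60)[0]+205; print('tube',v,t.min(),t.max(), f((t.min()+t.max()+1)/2,v,.087)[1])
print(g[186:200:1,205].astype(int), g[132:160,255].astype(int))
print('endrow',[f(255,v,.0678+.019+.018)[0] for v in (146,148,150)])
print('seat est',((M.T@(np.array([.592,-.161,.026])-e))*1e3).round(1))
E
```

```text
160 193 310 flats@46 [ 48.7 -38.3] [48.7 34.2]
170 194 310 flats@46 [ 42.3 -38.2] [42.4 34.7]
180 195 309 flats@46 [ 35.9 -38. ] [35.9 34.4]
screw 187.5765306122449 128.50510204081633 [ 64.3 -48.1]
screw 316.3282051282051 127.04102564102564 [65.4 43.4]
tube 165 219 291 -0.1
tube 200 219 291 -0.0
tube 215 220 290 -0.0
[205 184 147 115 102 100 101 101 101 100 100 100 100  98] [104 104 103  96  78  50  23  10   4   6   5   4  24  64 121 157 145  98
  53  40  43  43  43  42  42  40  42  42]
endrow [np.float64(66.9), np.float64(66.2), np.float64(65.4)]
seat est [ 1.  -1.3 41.8]
```

The lateral offset is about -1.5 mm in tool y, with yaw off by about -0.012 rad, and the tube is already centred lengthwise. I'll correct both and then descend gently.

{"api": "arm_command", "payload": {
  "turn": [
    [0,0,-0.012],
    [0,0,0],
    [0,0,0],
    [0,0,0],
    [0,0,0],
    [0,0,0],
    [0,0,0],
    [0,0,0]
  ],
  "linear": [
    [0.5,-1.6,0],
    [0,0,8],
    [0,0,8],
    [0,0,8],
    [0,0,6],
    [0,0,4],
    [0,0,2],
    [0,0,0]
  ],
  "jaw": [1,1,1,1,1,1,1,1]
}}

```text
t: 9.82
ee_pos: [0.5921, -0.1613, 0.0311]
eef_rot: [0.168, 0.986, 0.0, -0.0]
wrist_force: [-0.4, -0.0, -1.5]
width: 0.0345
gripper_force: 25.0
```

```bash
python3 pose.py
```

```text
9.82 [ 0.5921 -0.1613  0.0311] tube yaw -19.3 tilt [-0.0007  0.0003] to go (tool,mm) [0.2 0.2 5.1] [-0.4 -0.  -1.5] [ 0.1  -0.04  0.01] 0.034541945391738715 24.97281700372696
```

{"api": "arm_command", "payload": {
  "turn": [
    [0,0,0],
    [0,0,0],
    [0,0,0],
    [0,0,0],
    [0,0,0],
    [0,0,0]
  ],
  "linear": [
    [0,0,1],
    [0,0,1],
    [0,0,1],
    [0,0,0.5],
    [0,0,0],
    [0,0,0]
  ],
  "jaw": [1,1,1,1,1,1]
}}

```text
t: 10.32
ee_pos: [0.5923, -0.1614, 0.0283]
eef_rot: [0.168, 0.986, -0.0, 0.0]
wrist_force: [0.4, 0.5, -2.2]
width: 0.0345
gripper_force: 25.0
```

```bash
python3 pose.py
```

```text
10.32 [ 0.5923 -0.1614  0.0283] tube yaw -19.3 tilt [ 0.0001 -0.    ] to go (tool,mm) [0.4 0.3 2.3] [ 0.4  0.5 -2.2] [ 0.04 -0.05  0.02] 0.03449092531182203 24.972887188196182
```

{"api": "arm_command", "payload": {
  "turn": [
    [0,0,0],
    [0,0,0],
    [0,0,0],
    [0,0,0],
    [0,0,0]
  ],
  "linear": [
    [0,0,0.5],
    [0,0,0.5],
    [0,0,0.5],
    [0,0,0],
    [0,0,0]
  ],
  "jaw": [1,1,1,1,1]
}}

```text
t: 10.73
ee_pos: [0.5923, -0.1614, 0.0267]
eef_rot: [0.168, 0.986, 0.0, -0.0]
wrist_force: [0.3, -0.6, -2.3]
width: 0.0349
gripper_force: 25.0
```

```bash
python3 pose.py
```

```text
10.73 [ 0.5923 -0.1614  0.0267] tube yaw -19.3 tilt [-0.0001  0.    ] to go (tool,mm) [0.4 0.3 0.7] [ 0.3 -0.6 -2.3] [ 0.06 -0.03  0.05] 0.03492190715797299 24.973013252019882
```

{"api": "arm_command", "payload": {
  "turn": [
    [0,0,0],
    [0,0,0],
    [0,0,0],
    [0,0,0],
    [0,0,0]
  ],
  "linear": [
    [0,0,0.4],
    [0,0,0.4],
    [0,0,0],
    [0,0,0],
    [0,0,0]
  ],
  "jaw": [1,1,1,1,1]
}}

```text
t: 11.15
ee_pos: [0.5924, -0.1614, 0.0262]
eef_rot: [0.168, 0.986, -0.0, 0.0]
wrist_force: [-1.3, 1.1, 2.5]
width: 0.0349
gripper_force: 24.7
```

```bash
python3 pose.py
```

```text
11.15 [ 0.5924 -0.1614  0.0262] tube yaw -19.29 tilt [ 0.0004 -0.0001] to go (tool,mm) [0.5 0.2 0.2] [-1.3  1.1  2.5] [ 0.26  0.04 -0.02] 0.03493361199613253 24.723064452409744
```

Contact: vertical force went from -2.3 to +2.5 N at the expected height. I'll seat it a bit more.

{"api": "arm_command", "payload": {
  "turn": [
    [0,0,0],
    [0,0,0],
    [0,0,0],
    [0,0,0]
  ],
  "linear": [
    [0,0,0.4],
    [0,0,0.3],
    [0,0,0],
    [0,0,0]
  ],
  "jaw": [1,1,1,1]
}}

```text
t: 11.48
ee_pos: [0.5925, -0.1613, 0.0261]
eef_rot: [0.168, 0.986, -0.0, 0.0]
wrist_force: [-3.3, 3.0, 8.3]
width: 0.0347
gripper_force: 24.4
```

```bash
python3 pose.py; python3 keep.py s1; python3 keep.py s1s side; python3 keep.py s1c scene; python3 - <<'E'
from h import *
a=cv2.imread('pics/s1.png');b=cv2.imread('pics/s1s.png')[160:260,310:410];c=cv2.imread('pics/s1c.png')[250:350,130:230]
o=np.zeros((600,800,3),np.uint8);o[:384,:512]=a;o[:280,515:795]=cv2.resize(b,(280,280),interpolation=2);o[300:580,515:795]=cv2.resize(c,(280,280),interpolation=2);cv2.imwrite('pics/s1v.png',o)
E
```

```text
11.48 [ 0.5925 -0.1613  0.0261] tube yaw -19.29 tilt [ 0.0006 -0.0002] to go (tool,mm) [0.6 0.2 0.1] [-3.3  3.   8.3] [0.43 0.41 0.09] 0.03472669659366883 24.39996600151062
11.53 [ 0.5925 -0.1614  0.0261] [-0.46  0.73  1.43  0.    0.98 -1.69] [ 0.51249582 -0.13380321  0.17209066]
11.58 [ 0.5925 -0.1614  0.0261] [-0.46  0.73  1.43  0.    0.98 -1.69] [-0.12431955 -0.55925033  0.77605069]
11.63 [ 0.5925 -0.1613  0.0261] [-0.46  0.73  1.43  0.    0.98 -1.69] [ 1.16010617 -0.31066034  0.75811956]
```

View pics/s1v.png

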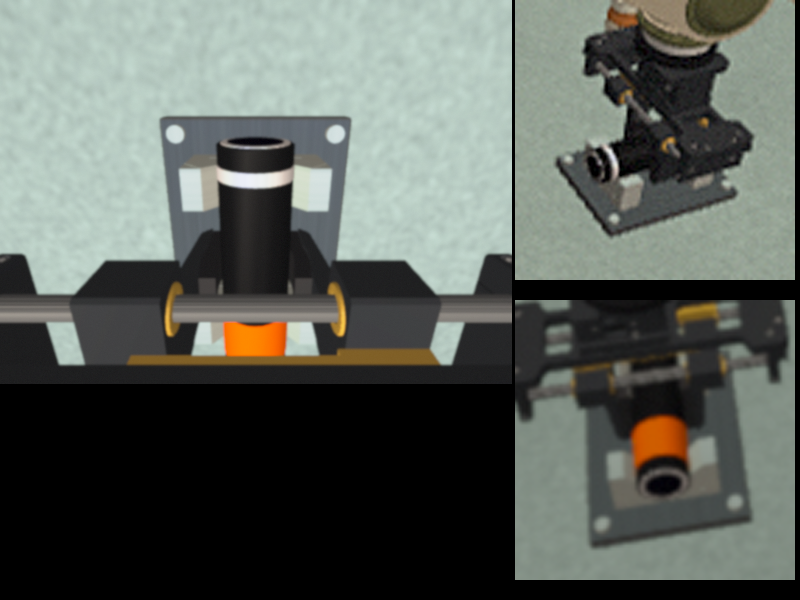

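The tube lies in both Vs, symmetric in the wrist view: flats 180–330, tube mid 255.5. I'll do a quick overhang check before releasing.

```bash
python3 - <<'E'
from h import *
import pickle
p=pickle.load(open('pics/s1.pkl','rb'));im=cv2.imread('pics/s1.png');g=im.astype(int).mean(2)
s=read_state();M=R.from_quat(s['eef_rot']).as_matrix();e=s['ee_pos']
f=lambda u,v,z:((M.T@(plane(p,u,v,z)-e))*1e3).round(1)
for u in (190,320): 
    c=g[155:220,u];d=np.diff(c);vi=155+np.argmin(d)+1;vo=155+np.argmax(d[:25])+1
    print(u,'rows',vo,vi,'x@46',f(u,vo,.046)[0],f(u,vi,.046)[0])
print('end top',f(255,149,.063)[0])
ys,xs=np.where(g[122:146,163:187]>160);a=f(xs.mean()+163,ys.mean()+122,.013);ys,xs=np.where(g[122:146,324:348]>160);b=f(xs.mean()+324,ys.mean()+122,.013);print(a,b)
E
```

```text
190 rows 169 211 x@46 52.3 30.8
320 rows 169 211 x@46 52.3 30.8
end top 64.8
[ 64.6 -46.   13.1] [64.5 45.6 13.1]
```

The overhang is about 12.5 mm at the near end against about 9.5 mm at the other. Lateral position and yaw are right. I'll lift slightly, shift -1.4 mm lengthwise and lower again.

{"api": "arm_command", "payload": {
  "turn": [
    [0,0,0],
    [0,0,0],
    [0,0,0],
    [0,0,0],
    [0,0,0],
    [0,0,0],
    [0,0,0],
    [0,0,0],
    [0,0,0],
    [0,0,0]
  ],
  "linear": [
    [0,0,-1.5],
    [0,0,-1],
    [0,0,0],
    [-1.4,0,0],
    [0,0,0],
    [0,0,0.8],
    [0,0,0.8],
    [0,0,0.4],
    [0,0,0.3],
    [0,0,0]
  ],
  "jaw": [1,1,1,1,1,1,1,1,1,1]
}}

```text
t: 12.47
ee_pos: [0.5937, -0.1618, 0.0261]
eef_rot: [0.167, 0.986, -0.0, 0.0]
wrist_force: [-2.7, 1.3, 5.7]
width: 0.0348
gripper_force: 24.5
```

```bash
python3 pose.py
```

```text
12.47 [ 0.5937 -0.1618  0.0261] tube yaw -19.28 tilt [ 0.0003 -0.0001] to go (tool,mm) [1.9 0.2 0.1] [-2.7  1.3  5.7] [0.31 0.29 0.02] 0.0347853898017985 24.542708694934845
```

Down in the V again. Now I ease the grip and open.

{"api": "arm_command", "payload": {
  "turn": [
    [0,0,0],
    [0,0,0],
    [0,0,0],
    [0,0,0],
    [0,0,0],
    [0,0,0],
    [0,0,0],
    [0,0,0],
    [0,0,0],
    [0,0,0]
  ],
  "linear": [
    [0,0,0],
    [0,0,0],
    [0,0,0],
    [0,0,0],
    [0,0,0],
    [0,0,0],
    [0,0,0],
    [0,0,0],
    [0,0,0],
    [0,0,0]
  ],
  "jaw": [1,1,1,0.1,0,-0.1,-0.3,-0.5,-0.6,-0.6],
  "force": 5
}}

```text
t: 13.3
ee_pos: [0.5936, -0.1619, 0.0254]
eef_rot: [0.168, 0.986, 0.0, -0.0]
wrist_force: [0.7, 0.3, 0.9]
width: 0.0707
gripper_force: 0.0
```

{"api": "arm_command", "payload": {
  "turn": [
    [0,0,0],
    [0,0,0],
    [0,0,0],
    [0,0,0],
    [0,0,0],
    [0,0,0],
    [0,0,0],
    [0,0,0],
    [0,0,0],
    [0,0,0]
  ],
  "linear": [
    [0,0,0],
    [0,0,-5],
    [0,0,-10],
    [0,0,-20],
    [0,0,-25],
    [0,0,-30],
    [0,0,-30],
    [0,0,-30],
    [0,0,-15],
    [0,0,0]
  ],
  "jaw": [-0.6,-0.6,-0.6,-0.6,-0.6,-0.6,-0.6,-0.6,-0.6,-0.6]
}}

```text
t: 14.13
ee_pos: [0.5948, -0.1624, 0.1954]
eef_rot: [0.168, 0.986, -0.001, 0.004]
wrist_force: [-0.3, 0.2, 0.5]
width: 0.0705
gripper_force: 0.0
```

{"api": "arm_command", "payload": {
  "turn": [
    [0,0,0],
    [0,0,0],
    [0,0,0],
    [0,0,0],
    [0,0,0]
  ],
  "linear": [
    [-35,0,0],
    [-35,0,0],
    [-20,0,0],
    [0,0,0],
    [0,0,0]
  ],
  "jaw": [-0.6,-0.6,-0.6,-0.6,-0.6]
}}

```text
t: 14.55
ee_pos: [0.6784, -0.1915, 0.1887]
eef_rot: [0.168, 0.986, 0.0, -0.001]
wrist_force: [-0.3, -0.3, 0.1]
width: 0.0704
gripper_force: 0.0
```

```bash
python3 pose.py; python3 keep.py f1; python3 keep.py f1s side; python3 keep.py f1c scene; python3 - <<'E'
from h import *
a=cv2.imread('pics/f1.png');b=cv2.imread('pics/f1s.png')[160:260,310:410];c=cv2.imread('pics/f1c.png')[170:370,120:400]
o=np.zeros((600,800,3),np.uint8);o[:384,:512]=a;o[:280,515:795]=cv2.resize(b,(280,280),interpolation=2);o[300:500,515:795]=c;cv2.imwrite('pics/f1v.png',o)
E
```

```text
14.55 [ 0.6784 -0.1915  0.1887] tube yaw -19.29 tilt [-0.0021  0.001 ] to go (tool,mm) [ 91.2   0.2 162.9] [-0.3 -0.3  0.1] [ 0.1 -0.  -0. ] 0.07042822907096492 0.0
14.6 [ 0.678  -0.1913  0.1894] [-0.44  0.77  0.91 -0.    1.47 -1.67] [ 0.59876361 -0.16415493  0.33490818]
14.65 [ 0.6778 -0.1913  0.1901] [-0.44  0.76  0.91 -0.    1.47 -1.67] [-0.12431955 -0.55925033  0.77605069]
14.7 [ 0.6778 -0.1913  0.1905] [-0.44  0.76  0.91  0.    1.47 -1.67] [ 1.16010617 -0.31066034  0.75811956]
```

View pics/f1v.png

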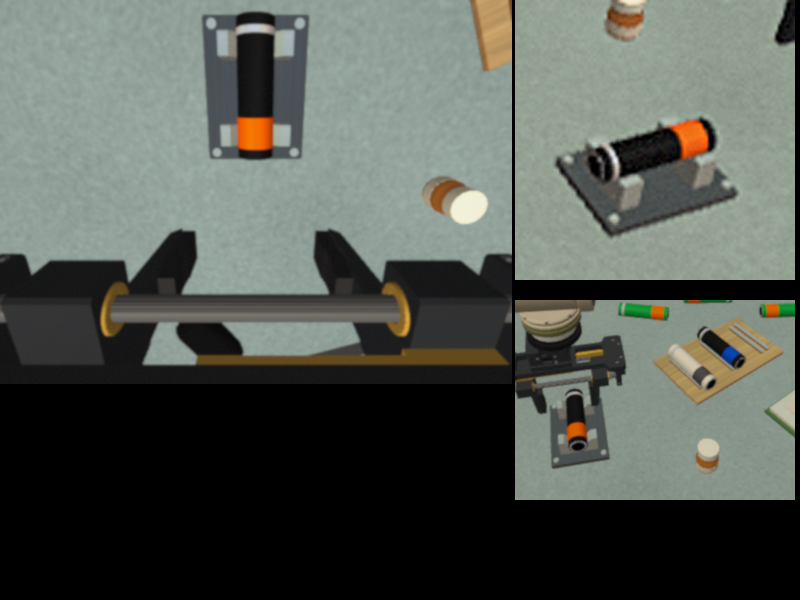

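The tube at (255,85) lies along the groove on both V-blocks and sticks out about equally. The gripper is clear, and the blue and cream tubes are still in the rack.

```bash
python3 -c "
from plant import *
print(job_done())"
```

```text
the job is handed in; nothing more can be done
None
```

The orange-ringed tube is lying in the V-cradle, settled on both V-blocks, sticking out about equally at both ends and released. The blue and cream tubes are still in the rack, and the job is handed in at about 15 s on the robot's clock.

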